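# Clear the sweet-making station: bottles into the crate, boards under the weighted arm

### The arm

A 7-joint arm with a two-finger parallel gripper is mounted at the origin on the work surface. World frame = base frame: x ahead of the robot, y to its left, z up, the work surface at z = 0. Lengths are in m, angles in rad, forces in N, time in s.
With the tool pointing down it reaches from about 0.4 to 0.875 m from the base axis. Payload 19.3 kg.
Tool frame: the origin (TCP) lies at the very end of the fingers, on their centre line; the grasp point (between the pads) lies 19 mm behind it; z points along the fingers, y is the direction in which the jaws open and shut (so a half turn about z gives the same grasp; the last joint's range is limited). The gripper opens to 85 mm and grips with 20 to 120 N. Pads are 22 mm wide; open, the fingers measure 114 mm over their backs; the gripper's body (76 mm by 85 mm) begins 54 mm behind the grasp point. The pads swing forward as they close: fully open they stand 13 mm farther back than shut.
Start: joints at [1.033, 0.521, -0.036, 1.599, 0.021, 1.021, -0.113], TCP at [0.282, -0.558, 0.193] pointing down, gripper open.
Joint ranges: [-2.91, 2.91], [-0.3, 2.13], [-1.5, 1.42], [0.17, 2.43], [-1.26, 4.41], [0.16, 1.93], [-2.52, 2.52]. Speed limits (rad/s): [1.89, 1.89, 2.39, 2.39, 3.01, 3.01, 3.01].

### API

Orientations are given as [roll, pitch, yaw] about the fixed x, y, z axes, in that order (R = Rz(yaw) Ry(pitch) Rx(roll)).
In Python, from rig import bot gives the robot as it stands. The module is installed in compiled form; this text tells all that it offers.
- The arm moves only by the tool send_rows, never from a script. Its argument "commands" is a list of rows, each a list of 5 numbers: the shift along the tool's x, y, z in cm, then the turn about the tool's z in degrees, then the gripper's target within -1 to 1 (shut at 1, half-way at 0, fully open at -1). In form: [[x, y, z, spin, grip], ...]. A call has 1 to 12 rows; each row is the pose to reach, as a shift and turn from the pose commanded when the call began, along the tool's axes at that moment; what a row does not reach only later rows make up. A row lasts 1/10 s, in which the tool goes at most 50 mm and 8.59 degrees, less where a joint would pass 70% of its speed; a pose out of reach is approached as far as the arm can. A call with a gripper value outside its range is refused whole. The fingers move at their own pace and stop on an object; "force" is the grip in N (left out, the last holds). Time passes only in rows, so rows that repeat a pose let the fingers close. It gives the time, the measured TCP pose, the force and the opening at its end, in the units of the state.
- bot.sense(): the state, without advancing time (a new reading comes with each control period).
- bot.get_image(name): name is "scene" or "top" or "wrist"; returns a dict with "image" (420x560x3 uint8, red, green, blue), "z_map" (420x560 float32, m along the optical axis (not along the pixel's ray), 0 where there is no reading), "vertical_fov" (degrees; the focal length in pixels is half the picture's height over the tangent of half this angle, whatever the lens; pixels are square), "cx", "cy" (the principal point, pixels), "k1" (the pictures are not rectified: a ray, as slopes to the right and down, at radius r is drawn at 1 + k1 r^2 times it, then the intrinsics apply), "R" (3x3) and "t" (3): a world point X has camera coordinates R X + t. Camera axes: x right, y down, z forward; pixel columns grow to the right and rows downward; lengths in m; the calibration is good to about 2 mm. A picture is of the moment at which its call begins.
- bot.sign_off(): hands the job in, once; it reports no verdict.
The state is a dict: "time_s": time; "q": joint angles; "dq": joint speeds; "tau": joint torques, N m; "eef_pos": TCP position; "tool_rot": TCP orientation; "contact_force": force on the tool from outside, world axes, zero at the start; "ft_torque": the same for the moment, N m; "gripper_width": finger opening in m.
Only numpy, scipy, OpenCV 4.12 (cv2) and the standard library are available. Lean on these libraries where they do the work, as an engineer would, in place of code of your own. Each camera call takes 0.05 s, during which the arm holds its last target. There are 200 camera calls.

### The job

Clear the sweet-making station: stand every small white bottle that is out on the table upright in a free cell of the divided crate, one to a cell. Tuck every wooden paddle board, one on top of another, flat under the rack's weighted arm, blade first, straight and fully home against the back stops with the handles sticking out of the open front. Leave the tin, rolling pin, cutter and tub where they are.

Things in the scene. Friction and masses are not known exactly. Their poses are not given: they have to be found in the camera images.
- rack: Board rack, fixed: wooden bed 168 mm long (x), 120 mm wide (y), top 25 mm above the table; no side walls. Origin on the table; +x is the way boards are pushed in, from the open front edge (x = -68 mm) to two stop posts (front faces at x = +45 mm; y = -27, +27 mm; 18 mm wide, 48 mm tall). Behind them (x = +80 mm, 42 mm above the bed) is the hinge, along y, of the weighted arm.
- rack_home (a point): Point on the bed's top where the middle of a board's length lies when its blade is home against the stops (x = -37.5 mm in the rack's frame); axes as the rack's. Boards lie one on another, 12 mm apiece. A board that is home has its blade from x = -55 to +45 mm of the rack's frame, its handle from -120 to -55 mm, overhanging the open front.
- presser (a joint): Angle (rad) of the weighted steel arm that reaches forward over the bed: 0 at rest (shoe 2 mm above the bare bed), growing as it lifts, to 0.9; about 0.1, 0.25, 0.4 with 1, 2, 3 boards under it. Falls by its weight, pressing with 2 to 3 N. A smooth lip 60 mm wide slopes up forward from the shoe, 20 mm over 55 mm, so a board pushed in level lifts the arm by itself.
- presser_shoe (a point): Underside of the arm's 60 mm wide round shoe, its lowest point, which presses on the pile (50 mm in front of the stops).
- board1_mid (a point): Flat wooden paddle board, 165 mm long, 12 mm thick, 90 g: blade 100 by 80 mm at its +x end, handle 65 long by 26 mm wide at its -x end. Point at the middle of the 165 mm length, half-way up; x along the length towards the blade, z up. The handle's middle is 50 mm from it along -x. May be absent.
- board2_mid (a point): Flat wooden paddle board, 165 mm long, 12 mm thick, 90 g: blade 100 by 80 mm at its +x end, handle 65 long by 26 mm wide at its -x end. Point at the middle of the 165 mm length, half-way up; x along the length towards the blade, z up. The handle's middle is 50 mm from it along -x. May be absent.
- board3_mid (a point): Flat wooden paddle board, 165 mm long, 12 mm thick, 90 g: blade 100 by 80 mm at its +x end, handle 65 long by 26 mm wide at its -x end. Point at the middle of the 165 mm length, half-way up; x along the length towards the blade, z up. The handle's middle is 50 mm from it along -x. May be absent.
- board1_grip (a point): Middle of that board's handle, half-way up; axes as the board's.
- board2_grip (a point): Middle of that board's handle, half-way up; axes as the board's.
- board3_grip (a point): Middle of that board's handle, half-way up; axes as the board's.
- crate: Plywood crate without lid, fixed, 235 (x) by 160 (y) by 45 mm high, walls 5 mm, floor 5 mm, divided into 3 cells along x by 2 along y, each about 72 by 72 mm, centres at x = -77, 0, +77 mm and y = -39, +39 mm. Origin under its centre on the table. The squat tin already stands in one cell.
- bottle1_mid (a point): Small white squeeze bottle, 90 mm tall, 110 g (up to a third more or less): round body 46 mm across up to 46 mm, short shoulder, then a grey cap 28 mm across from 56 mm to the top. Point on its axis half-way up (45 mm); z up its axis. May be absent.
- bottle2_mid (a point): Small white squeeze bottle, 90 mm tall, 110 g (up to a third more or less): round body 46 mm across up to 46 mm, short shoulder, then a grey cap 28 mm across from 56 mm to the top. Point on its axis half-way up (45 mm); z up its axis. May be absent.
- bottle3_mid (a point): Small white squeeze bottle, 90 mm tall, 110 g (up to a third more or less): round body 46 mm across up to 46 mm, short shoulder, then a grey cap 28 mm across from 56 mm to the top. Point on its axis half-way up (45 mm); z up its axis. May be absent.
- bottle4_mid (a point): Small white squeeze bottle, 90 mm tall, 110 g (up to a third more or less): round body 46 mm across up to 46 mm, short shoulder, then a grey cap 28 mm across from 56 mm to the top. Point on its axis half-way up (45 mm); z up its axis. May be absent.
- bottle5_mid (a point): Small white squeeze bottle, 90 mm tall, 110 g (up to a third more or less): round body 46 mm across up to 46 mm, short shoulder, then a grey cap 28 mm across from 56 mm to the top. Point on its axis half-way up (45 mm); z up its axis. May be absent.
- tin: Squat steel tin, 56 mm across, 50 mm tall, without a neck, standing in a crate cell; leave it there. Origin under it.
- pin: White rolling pin 300 mm long, 40 mm thick, lying at the back; leave alone. Origin under its middle.
- cutter: Steel ring cutter, 64 mm across, 35 mm tall, near the robot's base; leave alone. Origin under it.
- tub: Round wooden tub, 100 mm across, 70 mm tall; leave alone. Origin under it.

How it is judged:
By the outcome, as a careful person would: the job done as asked, in the order asked, and still so for the second after the job is handed in, with the robot touching nothing.
Of board1, board2, board3 only 2 to 3 are there at a start; the rules pass over those that are not, and their reading is None.
Of bottle1, bottle2, bottle3, bottle4, bottle5 only 4 to 5 are there at a start; the rules pass over those that are not, and their reading is None.
At some moment in a run one of board1, board2, board3 may be knocked a few centimetres aside while the robot is not near it.
Once in a run the grip may slacken for a moment while it holds something.
It also fails if it takes over 192 s, if anything falls off the work surface, if the arm or the gripper's body presses on something with over 40 N, if the wrist force passes 120 N, or if a joint passes its speed limit or range.

## Working session

There is one attempt and no reset: what is moved stays moved. The work goes in short steps, Python scripts to look and compute and a tool call to move; the robot and the scene stay as the last step left them, time stands still between calls to the robot, and variables do not carry over. Pictures are saved under pics/ and viewed, about 12 in all and at most 16, crops included, and the job is handed in when it is done.

Besides the shell and the picture viewer there is one more tool, called by a JSON object that holds its "fn" and its "kwargs". send_rows: Moves the arm, as the interface text tells. Its arguments: {"type":"object","properties":{"commands":{"type":"array","items":{"type":"array","items":{"type":"number"}}},"force":{"type":"number"}},"required":["commands"]}

```bash
mkdir -p pics; cat > h.py <<'E'
import numpy as np, cv2
from rig import bot
from scipy.spatial.transform import Rotation as Rn
def snap(name,fn=None):
    d=bot.get_image(name)
    if fn: cv2.imwrite('pics/'+fn,d['image'][:,:,::-1])
    return d
def cloud(d):
    H,W=d['z_map'].shape; f=H/2/np.tan(np.radians(d['vertical_fov'])/2)
    K=np.array([[f,0,d['cx']],[0,f,d['cy']],[0,0,1]])
    u,v=np.meshgrid(np.arange(W),np.arange(H))
    p=np.stack([u,v],-1).reshape(-1,1,2).astype(np.float64)
    n=cv2.undistortPoints(p,K,np.array([d['k1'],0,0,0.])).reshape(H,W,2)
    z=d['z_map'][...,None]
    X=np.concatenate([n*z,z],-1)
    P=(X-np.array(d['t']))@np.array(d['R'])
    P[d['z_map']<=0]=np.nan
    return P
def topdown(P,img,s=1000,x0=0.1,x1=0.95,y0=-0.7,y1=0.7):
    # row: x decreasing; col: y decreasing
    pass
def st():
    s=bot.sense(); print(s['time_s'],np.round(s['eef_pos'],4),np.round(s['tool_rot'],3),s['gripper_width'],np.round(s['contact_force'],1),np.round(s['q'],2)); return s
E
python3 - <<'E'
from h import *
st()
a=snap('top','top0.png');b=snap('scene','scene0.png')
for n,d in(('top',a),('scene',b)):
    P=cloud(d);np.save(n+'P.npy',P);print(n,d['vertical_fov'],d['k1'],-np.array(d['R']).T@np.array(d['t']),np.nanmin(P.reshape(-1,3),0),np.nanmax(P.reshape(-1,3),0))
E
```

```text
0.0 [ 0.2816 -0.5575  0.1923] [-3.14   0.     0.468] 0.08558874340133862 [0.  0.4 0.3] [ 1.03  0.52 -0.04  1.6   0.02  1.02 -0.11]
top 50.99291645184242 -0.011609465524893657 [0.4015653  0.05117093 1.15183325] [ 0.0604033  -1.15181273 -0.56360577] [1.27442614 1.17303335 0.32593214]
scene 53.01247850582787 -0.04129596048599291 [0.87696523 0.42161694 0.74481826] [-1.14628531 -2.09599946 -0.76625916] [1.26984672 0.58295515 0.37796333]
```

View pics/top0.png

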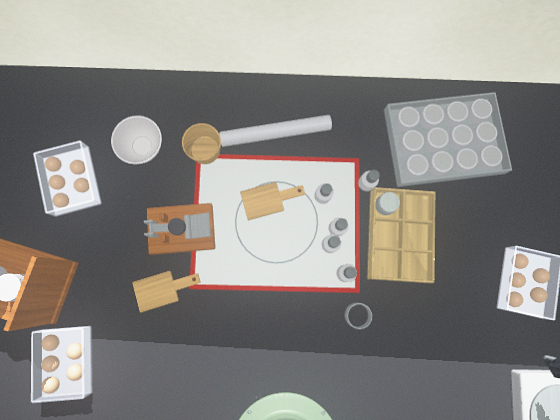

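View pics/scene0.png

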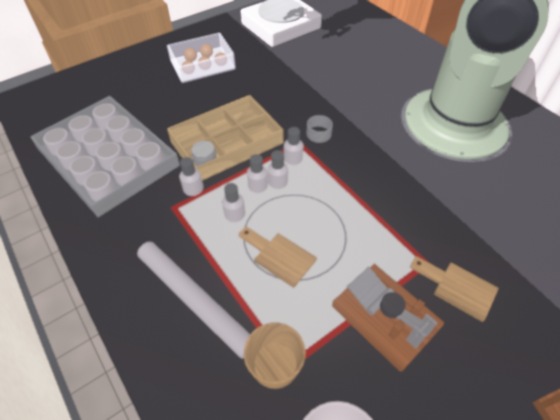

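The top view (x up, y left) shows five bottles at (325,192), (369,180), (340,227), (332,243) and (347,272). The crate is at (402,235), with the tin in its top-left cell. Two boards are visible, at (267,200) and (165,290), both with the blade to the left. The rack is at (180,228), with its open front to the right.

```bash
python3 - <<'E'
from h import *
P=np.load('topP.npy'); img=cv2.imread('pics/top0.png')
Z=P[...,2]
def p(u,v): return np.round(np.nanmedian(P[v-1:v+2,u-1:u+2].reshape(-1,3),0),3)
print('table',p(280,320),p(240,330),p(440,330),p(280,210))
# bottles: height>0.07 comps
m=((Z>0.075)&(Z<0.12)).astype(np.uint8)
m[:, :290]=0; m[:,380:]=0
n,l,s,c=cv2.connectedComponentsWithStats(m)
for i in range(1,n):
    if s[i,4]>20:
        q=P[l==i]; print('bottle',c[i].round(),s[i,4],np.round(q.mean(0),3),np.round((q.max(0)+q.min(0))/2,3))
# tin, crate
for nm,(u0,u1,v0,v1),zr in(('crate',(364,440,184,286),(0.035,0.06)),('rack',(143,220,200,258),(0.018,0.034)),('boardA',(235,308,178,222),(0.006,0.03)),('boardB',(128,204,268,315),(0.006,0.03)),('cutter',(340,376,300,332),(0.02,0.06))):
    w=P[v0:v1,u0:u1].reshape(-1,3); w=w[(w[:,2]>zr[0])&(w[:,2]<zr[1])]
    r=cv2.minAreaRect((w[:,:2]*1000).astype(np.float32))
    print(nm,len(w),np.round(np.median(w[:,2]),4),np.round(w[:,:2].mean(0),3),[np.round(t,1) for t in r],np.round(cv2.boxPoints(r)).tolist())
print('tin',p(388,203),'shoe',p(195,225),p(177,227))
big=cv2.resize(img[150:330,120:450],None,fx=2.4,fy=2.4,interpolation=cv2.INTER_CUBIC); cv2.imwrite('pics/c1.png',big)
E
```

```text
table [0.313 0.019 0.   ] [ 0.286  0.12  -0.004] [ 0.295 -0.393  0.001] [0.596 0.025 0.01 ]
bottle [373. 175.] 110 [ 0.678 -0.204  0.089] [ 0.679 -0.205  0.086]
bottle [326. 188.] 111 [ 0.64  -0.086  0.089] [ 0.641 -0.087  0.085]
bottle [342. 223.] 110 [ 0.554 -0.124  0.089] [ 0.554 -0.125  0.086]
bottle [334. 241.] 106 [ 0.51  -0.107  0.089] [ 0.51  -0.108  0.086]
bottle [350. 272.] 111 [ 0.436 -0.146  0.09 ] [ 0.436 -0.146  0.086]
crate 1674 0.0435 [ 0.56 -0.28] [array([ 541.1, -278.7]), array([187.9, 241.2]), np.float64(87.4)] [[416.0, -367.0], [657.0, -378.0], [666.0, -190.0], [425.0, -179.0]]
rack 1851 0.0249 [0.537 0.282] [array([541.8, 281.6]), array([121., 169.]), np.float64(6.2)] [[473.0, 359.0], [491.0, 191.0], [611.0, 204.0], [593.0, 372.0]]
boardA 1406 0.0122 [0.625 0.06 ] [array([624.8,  47.9]), array([116. , 187.7]), np.float64(1.5)] [[564.0, 140.0], [569.0, -47.0], [685.0, -44.0], [680.0, 143.0]]
boardB 1535 0.0117 [0.384 0.325] [array([382.5, 308.5]), array([102.7, 176.3]), np.float64(2.3)] [[328.0, 395.0], [335.0, 218.0], [437.0, 223.0], [430.0, 399.0]]
cutter 148 0.0329 [ 0.329 -0.179] [array([ 330.3, -177.9]), array([61.5, 63.5]), np.float64(1.5)] [[299.0, -147.0], [300.0, -210.0], [362.0, -209.0], [360.0, -145.0]]
tin [ 0.614 -0.248  0.057] shoe [0.547 0.241 0.039] [0.537 0.281 0.064]
```

View pics/c1.png

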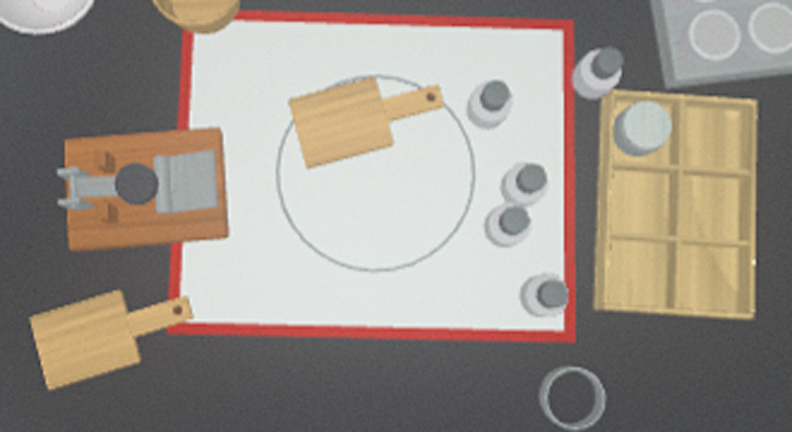

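```bash
cat >> h.py <<'E'
def ray(d,uv,z):
    H=420; f=H/2/np.tan(np.radians(d['vertical_fov'])/2)
    K=np.array([[f,0,d['cx']],[0,f,d['cy']],[0,0,1]])
    n=cv2.undistortPoints(np.array(uv,float).reshape(-1,1,2),K,np.array([d['k1'],0,0,0.])).reshape(-1,2)
    R=np.array(d['R']);C=-R.T@np.array(d['t']); D=np.c_[n,np.ones(len(n))]@R
    return C+D*((z-C[2])/D[:,2])[:,None]
E
python3 - <<'E'
from h import *
d=bot.get_image('top')
c=lambda L:[(120+(u+.5)/2.4-.5,150+(v+.5)/2.4-.5) for u,v in L]
k=ray(d,c([(605,90),(757,98),(753,318),(596,308)]),0.045)[:,:2]
print('crate',k.round(4).tolist(),k.mean(0)); 
ang=np.degrees(np.arctan2(*((k[0]-k[3])+(k[1]-k[2]))[::-1]));print('yaw',ang)
R=np.array([[np.cos(np.radians(ang)),-np.sin(np.radians(ang))],[np.sin(np.radians(ang)),np.cos(np.radians(ang))]])
for x in(-.077,0,.077):
  for y in(-.039,.039): print((x,y),(k.mean(0)+R@[x,y]).round(3))
r=ray(d,c([(65,140),(220,128),(228,238),(70,250)]),0.025)[:,:2];print('rack',r.round(4).tolist(),r.mean(0))
for e in(r[0]-r[1],r[3]-r[2]): print(np.degrees(np.arctan2(e[1],e[0])))
A=ray(d,c([(289,99),(374,76),(394,146),(306,168),(441,97)]),0.012)[:,:2];print('A',A.round(4).tolist())
B=ray(d,c([(30,317),(121,291),(140,361),(50,389),(191,309)]),0.012)[:,:2];print('B',B.round(4).tolist())
E
```

```text
crate [[0.6562, -0.2102], [0.652, -0.3758], [0.4163, -0.3637], [0.4231, -0.1982]] [ 0.53690344 -0.28695448]
yaw -2.9354122409292818
(-0.077, -0.039) [ 0.458 -0.322]
(-0.077, 0.039) [ 0.462 -0.244]
(0, -0.039) [ 0.535 -0.326]
(0, 0.039) [ 0.539 -0.248]
(0.077, -0.039) [ 0.612 -0.33 ]
(0.077, 0.039) [ 0.616 -0.252]
rack [[0.5895, 0.3693], [0.6071, 0.2039], [0.4885, 0.19], [0.4718, 0.356]] [0.5392399  0.27978672]
96.05298663680458
95.76221681893836
A [[0.6439, 0.1316], [0.6724, 0.0388], [0.5945, 0.0151], [0.5677, 0.1104], [0.6507, -0.0357]]
B [[0.4008, 0.3968], [0.4304, 0.3026], [0.3576, 0.2783], [0.3267, 0.3706], [0.4131, 0.2274]]
```

{"fn": "send_rows", "kwargs": {"commands": [[32.3,-29.8,0,26.8,-1],[32.3,-29.8,0,26.8,-1],[32.3,-29.8,0,26.8,-1],[32.3,-29.8,0,26.8,-1],[32.3,-29.8,0,26.8,-1],[32.3,-29.8,0,26.8,-1],[32.3,-29.8,0,26.8,-1],[32.3,-29.8,0,26.8,-1],[32.3,-29.8,0,26.8,-1],[32.3,-29.8,0,26.8,-0.4],[32.3,-29.8,0,26.8,-0.4],[32.3,-29.8,0,26.8,-0.4]], "force": 50}}

```text
time_s: 1.35
eef_pos: [0.4354, -0.147, 0.1928]
tool_rot: [3.141, 0.0, -0.001]
contact_force: [-0.6, -0.3, 0.8]
gripper_width: 0.0599
```

```bash
python3 - <<'E'
from h import *
st(); d=snap('wrist','w1.png'); print(np.array(d['R']).round(3).tolist(),-np.array(d['R']).T@np.array(d['t']))
P=cloud(d); Z=P[...,2]; m=((Z>0.08)&(Z<0.1)).astype(np.uint8)
n,l,s,c=cv2.connectedComponentsWithStats(m)
for i in range(1,n):
    if s[i,4]>60: q=P[l==i]; print(c[i].round(),s[i,4],((np.percentile(q,98,0)+np.percentile(q,2,0))/2).round(4))
E
```

```text
1.35 [ 0.4354 -0.147   0.1928] [ 3.141e+00  0.000e+00 -1.000e-03] 0.059924973826410474 [-0.6 -0.3  0.8] [ 0.27  0.26 -0.09  2.01  0.03  0.87 -1.41]
[[-0.002, -1.0, 0.0], [-0.945, 0.002, 0.327], [-0.327, 0.0, -0.945]] [ 0.51861966 -0.14738894  0.3727034 ]
[247.  28.] 1361 [ 0.5505 -0.1249  0.0883]
[225.  93.] 1131 [ 0.5071 -0.1074  0.088 ]
[278. 187.] 918 [ 0.4338 -0.1462  0.0861]
```

View pics/w1.png

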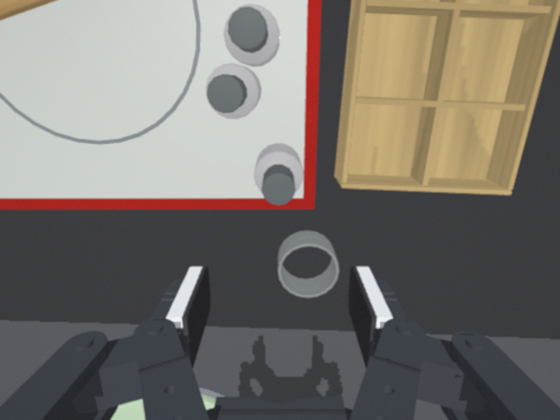

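{"fn": "send_rows", "kwargs": {"commands": [[0,0,5,0,-0.4],[0,0,10,0,-0.4],[0,0,13.5,0,-0.4],[0,0,13.5,0,-0.4],[0,0,13.5,0,1],[0,0,13.5,0,1],[0,0,13.5,0,1],[0,0,13.5,0,1],[0,0,13.5,0,1],[0,0,10,0,1],[0,0,5,0,1],[0,0,0.5,0,1]], "force": 50}}

```text
time_s: 2.6
eef_pos: [0.4354, -0.1461, 0.1901]
tool_rot: [-3.141, -0.0, 0.0]
contact_force: [1.1, -0.4, 0.5]
gripper_width: 0.0002
```

The fingers closed on nothing, so I'll look before going on.

```bash
cat >> h.py <<'E'
def caps(P,lo=0.07,hi=0.12):
    Z=P[...,2]; m=((Z>lo)&(Z<hi)).astype(np.uint8)
    n,l,s,c=cv2.connectedComponentsWithStats(m)
    for i in range(1,n):
        if s[i,4]>50:
            q=P[l==i]; q=q[q[:,2]>np.percentile(q[:,2],95)-.008]; print(c[i].round(),s[i,4],((np.percentile(q,98,0)+np.percentile(q,2,0))/2).round(4))
E
python3 - <<'E'
from h import *
st(); d=snap('wrist','w2.png'); caps(cloud(d))
print('top'); caps(cloud(bot.get_image('top')))
E
```

```text
2.6 [ 0.4354 -0.1461  0.1901] [-3.141 -0.     0.   ] 0.0002333668942778502 [ 1.1 -0.4  0.5] [ 0.27  0.26 -0.09  2.02  0.03  0.86 -1.41]
[248.  28.] 1426 [ 0.5505 -0.1249  0.0885]
[226.  93.] 1184 [ 0.5069 -0.1074  0.0884]
[279. 187.] 1022 [ 0.4339 -0.1463  0.0871]
top
[373. 175.] 117 [ 0.6785 -0.2049  0.0905]
[326. 188.] 114 [ 0.6408 -0.0868  0.0897]
[341. 223.] 115 [ 0.5541 -0.1259  0.0909]
[149. 227.] 73 [0.5334 0.3467 0.0811]
[334. 241.] 109 [ 0.5095 -0.1079  0.0904]
[ 15. 258.] 814 [0.4468 0.6305 0.1148]
[ 46. 293.] 704 [0.3726 0.5685 0.1146]
[  5. 309.] 195 [0.3315 0.6487 0.1144]
```

View pics/w2.png

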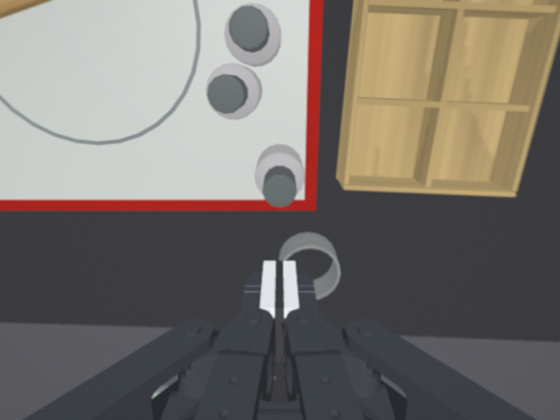

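{"fn": "send_rows", "kwargs": {"commands": [[0,0,0,0,-0.4],[0,0,0,0,-0.4],[0,0,0,0,-0.4],[0,0,0,0,-0.4],[0,0,5,0,-0.4],[0,0,10,0,-0.4],[0,0,13.2,0,-0.4],[0,0,13.2,0,-0.4],[0,0,13.2,0,-0.4]]}}

```text
time_s: 3.6
eef_pos: [0.4356, -0.1462, 0.0562]
tool_rot: [-3.141, 0.001, 0.0]
contact_force: [-0.8, 0.6, -0.2]
gripper_width: 0.0597
```

{"fn": "send_rows", "kwargs": {"commands": [[0,0,0,0,1],[0,0,0,0,1],[0,0,0,0,1],[0,0,0,0,1],[0,0,0,0,1],[0,0,0,0,1]]}}

```text
time_s: 4.2
eef_pos: [0.4358, -0.1462, 0.056]
tool_rot: [3.142, -0.0, 0.0]
contact_force: [0.7, -0.0, -0.7]
gripper_width: 0.0001
```

```bash
python3 - <<'E'
from h import *
st(); d=snap('wrist'); caps(cloud(d)); e=snap('scene'); f=snap('top')
caps(cloud(e))
a=d['image'][:,:,::-1]; b=cv2.resize(e['image'][90:230,200:390,::-1],None,fx=2.2,fy=2.2,interpolation=cv2.INTER_CUBIC)
o=np.zeros((590,800,3),np.uint8); o[:b.shape[0],:b.shape[1]]=b; g=cv2.resize(a,(370,278)); o[:278,425:795]=g
t=cv2.resize(f['image'][200:340,280:440,::-1],None,fx=2,fy=2); o[309:309+t.shape[0],:t.shape[1]]=t
cv2.imwrite('pics/m3.png',o)
E
```

```text
4.2 [ 0.4358 -0.1462  0.056 ] [ 3.142 -0.     0.   ] 0.0001420644601403367 [ 0.7 -0.  -0.7] [ 0.26  0.49 -0.08  2.13  0.07  0.52 -1.45]
[224.  12.] 1607 [ 0.5409 -0.1255  0.0865]
[181. 107.] 4293 [ 0.5071 -0.1078  0.0875]
[279. 268.] 3394 [ 0.4439 -0.1464  0.1152]
[462. 109.] 1257 [0.0418 0.014  0.1147]
[293. 132.] 200 [ 0.4412 -0.142   0.1149]
[277. 158.] 166 [ 0.5107 -0.1048  0.088 ]
[255. 162.] 167 [ 0.5549 -0.1225  0.0881]
[187. 164.] 180 [ 0.6782 -0.2016  0.0885]
[230. 191.] 192 [ 0.642  -0.0849  0.0875]
[419. 304.] 65 [0.5094 0.3149 0.0727]
[424. 326.] 203 [0.534  0.3482 0.079 ]
[399. 325.] 72 [0.5634 0.3208 0.0728]
[285. 378.] 57 [0.7645 0.2754 0.0716]
```

View pics/m3.png

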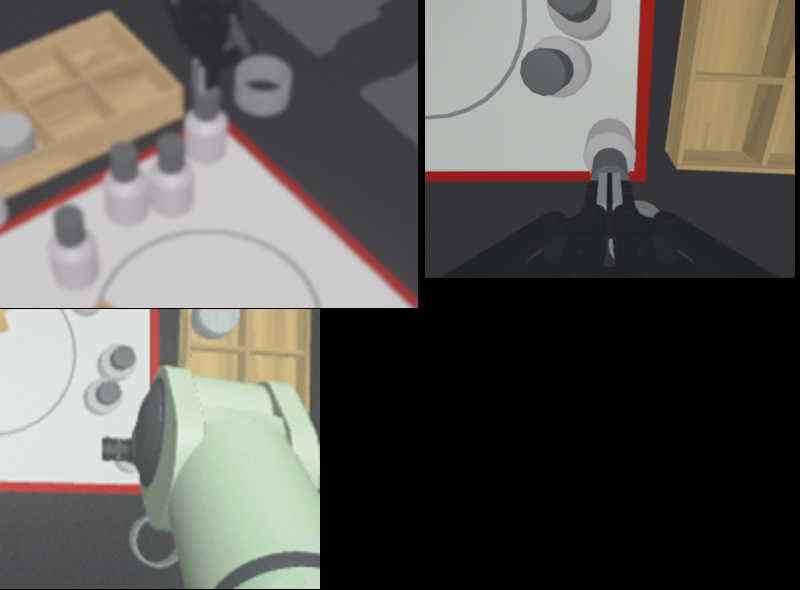

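```bash
python3 - <<'E'
from h import *
d=snap('wrist');P=cloud(d)
for u in (270,276,290):
  print(u,[(v,*P[v,u].round(3)) for v in range(170,330,8)])
e=snap('scene');Q=cloud(e)
for u in (292,294,298): print(u,[(v,*Q[v,u].round(3)) for v in range(112,162,3)])
E
```

```text
270 [(170, np.float64(0.461), np.float64(-0.141), np.float64(-0.001)), (178, np.float64(0.456), np.float64(-0.141), np.float64(0.0)), (186, np.float64(0.455), np.float64(-0.141), np.float64(0.018)), (194, np.float64(0.455), np.float64(-0.141), np.float64(0.034)), (202, np.float64(0.454), np.float64(-0.142), np.float64(0.045)), (210, np.float64(0.451), np.float64(-0.142), np.float64(0.049)), (218, np.float64(0.447), np.float64(-0.142), np.float64(0.052)), (226, np.float64(0.446), np.float64(-0.142), np.float64(0.06)), (234, np.float64(0.446), np.float64(-0.142), np.float64(0.07)), (242, np.float64(0.446), np.float64(-0.142), np.float64(0.08)), (250, np.float64(0.446), np.float64(-0.142), np.float64(0.088)), (258, np.float64(0.443), np.float64(-0.142), np.float64(0.089)), (266, np.float64(0.446), np.float64(-0.143), np.float64(0.102)), (274, np.float64(0.446), np.float64(-0.143), np.float64(0.108)), (282, np.float64(0.446), np.float64(-0.143), np.float64(0.114)), (290, np.float64(0.446), np.float64(-0.143), np.float64(0.121)), (298, np.float64(0.446), np.float64(-0.143), np.float64(0.1
[... 5402 characters left out ...]
64(0.424), np.float64(-0.143), np.float64(0.088)), (133, np.float64(0.431), np.float64(-0.134), np.float64(0.089)), (136, np.float64(0.432), np.float64(-0.133), np.float64(0.081)), (139, np.float64(0.431), np.float64(-0.133), np.float64(0.071)), (142, np.float64(0.431), np.float64(-0.133), np.float64(0.061)), (145, np.float64(0.432), np.float64(-0.131), np.float64(0.054)), (148, np.float64(0.437), np.float64(-0.125), np.float64(0.052)), (151, np.float64(0.438), np.float64(-0.123), np.float64(0.045)), (154, np.float64(0.438), np.float64(-0.123), np.float64(0.035)), (157, np.float64(0.438), np.float64(-0.123), np.float64(0.025)), (160, np.float64(0.436), np.float64(-0.124), np.float64(0.013))]
```

{"fn": "send_rows", "kwargs": {"commands": [[0,0,-5,0,1],[0,0,-8,0,1],[0,0,-8,0,1],[0,0,-8,0,1]]}}

```text
time_s: 4.85
eef_pos: [0.4359, -0.1464, 0.1362]
tool_rot: [3.141, -0.001, -0.0]
contact_force: [0.5, 0.7, -0.8]
gripper_width: 0.0003
```

```bash
python3 - <<'E'
from h import *
s=st();d=snap('wrist','w4.png');P=cloud(d)
for u in (272,288):
  print(u,[(v,*P[v,u].round(3).tolist()) for v in range(215,330,6)])
e=snap('scene');Q=cloud(e)
m=(np.hypot(Q[...,0]-.4356,Q[...,1]+.146)<.03)&(Q[...,2]>.092)
z=Q[m][:,2]; print('scene lowest z above cap',np.sort(z)[:15].round(3))
m=(np.hypot(P[...,0]-.4356,P[...,1]+.146)<.02)&(P[...,2]>.092)
print('wrist lowest',np.sort(P[m][:,2])[:300:20].round(3))
E
```

```text
4.85 [ 0.4359 -0.1464  0.1362] [ 3.141e+00 -1.000e-03 -0.000e+00] 0.0002755650930059206 [ 0.5  0.7 -0.8] [ 0.27  0.34 -0.09  2.08  0.05  0.72 -1.42]
272 [(215, 0.433, -0.142, 0.089), (221, 0.429, -0.142, 0.09), (227, 0.425, -0.142, 0.09), (233, 0.38, -0.14, -0.002), (239, 0.375, -0.14, -0.0), (245, 0.368, -0.14, -0.002), (251, 0.362, -0.14, -0.002), (257, 0.355, -0.14, -0.001), (263, 0.446, -0.144, 0.18), (269, 0.446, -0.144, 0.185), (275, 0.447, -0.144, 0.191), (281, 0.447, -0.144, 0.195), (287, 0.445, -0.144, 0.198), (293, 0.445, -0.144, 0.201), (299, 0.446, -0.144, 0.206), (305, 0.446, -0.144, 0.209), (311, 0.445, -0.144, 0.211), (317, 0.447, -0.144, 0.217), (323, 0.447, -0.144, 0.22), (329, 0.444, -0.144, 0.219)]
288 [(215, 0.433, -0.153, 0.089), (221, 0.428, -0.153, 0.088), (227, 0.425, -0.153, 0.09), (233, 0.381, -0.155, -0.001), (239, 0.374, -0.155, -0.001), (245, 0.368, -0.155, -0.002), (251, 0.362, -0.155, -0.002), (257, 0.356, -0.155, -0.001), (263, 0.446, -0.15, 0.18), (269, 0.446, -0.15, 0.186), (275, 0.446, -0.15, 0.189), (281, 0.446, -0.15, 0.194), (287, 0.446, -0.15, 0.199), (293, 0.446, -0.15, 0.202), (299, 0.446, -0.15, 0.206), (305, 0.446, -0.15, 0.21), (311, 0.445, -0.15, 0.212), (317, 0.446, -0.149, 0.217), (323, 0.447, -0.149, 0.22), (329, 0.447, -0.149, 0.224)]
scene lowest z above cap [0.092 0.092 0.093 0.175 0.175 0.176 0.176 0.177 0.178 0.178 0.179 0.179
 0.179 0.179 0.18 ]
wrist lowest [0.175 0.177 0.178 0.179 0.179 0.18  0.18  0.18  0.181 0.181 0.181 0.182
 0.182 0.182 0.183]
```

Two cameras agree that the shut fingertips are about 40 mm above the reported TCP (0.176 against 0.136). I'll correct for that and go 40 mm lower.

{"fn": "send_rows", "kwargs": {"commands": [[0,0,0,0,-0.4],[0,0,0,0,-0.4],[0,0,0,0,-0.4],[0,0,0,0,-0.4],[0,0,5,0,-0.4],[0,0,10,0,-0.4],[0,0,11.9,0,-0.4],[0,0,11.9,0,-0.4],[0,0,11.9,0,-0.4],[0,0,11.9,0,1],[0,0,11.9,0,1],[0,0,11.9,0,1]]}}

```text
time_s: 6.15
eef_pos: [0.4366, -0.1464, 0.0182]
tool_rot: [3.141, -0.002, -0.0]
contact_force: [-2.1, -0.3, 14.6]
gripper_width: 0.0271
```

{"fn": "send_rows", "kwargs": {"commands": [[0,0,0,0,1],[0,0,0,0,1],[0,0,0,0,1],[0,0,-5,0,1],[0,0,-10,0,1],[0,0,-12,0,1],[0,0,-12,0,1]]}}

```text
time_s: 6.85
eef_pos: [0.4374, -0.1468, 0.1404]
tool_rot: [3.14, -0.006, -0.0]
contact_force: [0.9, -0.6, -1.7]
gripper_width: 0.0271
```

{"fn": "send_rows", "kwargs": {"commands": [[2.1,5,0,0,1],[2.1,10,0,0,1],[2.1,15,0,0,1],[2.1,17.5,0,0,1],[2.1,17.5,0,0,1],[2.1,17.5,5,0,1],[2.1,17.5,10,0,1],[2.1,17.5,11.5,0,1],[2.1,17.5,11.5,0,1],[2.1,17.5,11.5,0,1]]}}

```text
time_s: 7.85
eef_pos: [0.4564, -0.3202, 0.0211]
tool_rot: [-3.141, 0.001, 0.001]
contact_force: [0.4, 0.1, -0.8]
gripper_width: 0.0269
```

{"fn": "send_rows", "kwargs": {"commands": [[0,0,0,0,-0.2],[0,0,0,0,-0.2],[0,0,0,0,-0.2],[0,0,-5,0,-0.2],[0,0,-10,0,-0.2],[0,0,-12,0,-0.3],[0,0,-12,0,-0.3]]}}

```text
time_s: 8.55
eef_pos: [0.4582, -0.3222, 0.1452]
tool_rot: [3.139, -0.005, -0.0]
contact_force: [-0.1, -0.4, -1.3]
gripper_width: 0.0557
```

{"fn": "send_rows", "kwargs": {"commands": [[5,-5,0,0,-0.3],[5,-10,0,0,-0.3],[5,-15,0,0,-0.3],[5,-20,0,0,-0.3],[5,-21.5,0,0,-0.3],[5,-21.5,0,0,-0.3],[5,-21.5,5,0,-0.3],[5,-21.5,10,0,-0.3],[5,-21.5,12.2,0,-0.3],[5,-21.5,12.2,0,-0.3],[5,-21.5,12.2,0,-0.3],[5,-21.5,12.2,0,1]]}}

```text
time_s: 9.75
eef_pos: [0.5076, -0.1066, 0.0213]
tool_rot: [3.141, -0.002, -0.0]
contact_force: [0.7, -0.5, 0.3]
gripper_width: 0.0421
```

{"fn": "send_rows", "kwargs": {"commands": [[0,0,0,0,1],[0,0,0,0,1],[0,0,0,0,1],[0,0,0,0,1],[0,0,0,0,1],[0,0,-5,0,1],[0,0,-10,0,1],[0,0,-12,0,1],[0,0,-12,0,1]]}}

```text
time_s: 10.65
eef_pos: [0.5086, -0.1066, 0.1439]
tool_rot: [3.141, -0.006, -0.0]
contact_force: [-0.4, 0.8, -1.6]
gripper_width: 0.0265
```

{"fn": "send_rows", "kwargs": {"commands": [[2.6,5,0,0,1],[2.6,10,0,0,1],[2.6,15,0,0,1],[2.6,20,0,0,1],[2.6,21.9,0,0,1],[2.6,21.9,0,0,1],[2.6,21.9,5,0,1],[2.6,21.9,10,0,1],[2.6,21.9,11.6,0,1],[2.6,21.9,11.6,0,1],[2.6,21.9,11.6,0,1]]}}

```text
time_s: 11.75
eef_pos: [0.5328, -0.3246, 0.024]
tool_rot: [-3.141, 0.001, 0.001]
contact_force: [0.5, 0.5, -1.1]
gripper_width: 0.0272
```

{"fn": "send_rows", "kwargs": {"commands": [[0,0,0,0,-0.2],[0,0,0,0,-0.2],[0,0,0,0,-0.2],[0,0,-5,0,-0.2],[0,0,-10,0,-0.2],[0,0,-12,0,-0.3],[0,0,-12,0,-0.3]]}}

```text
time_s: 12.45
eef_pos: [0.5343, -0.3261, 0.1477]
tool_rot: [3.139, -0.005, -0.0]
contact_force: [-0.6, -0.1, 0.1]
gripper_width: 0.0556
```

{"fn": "send_rows", "kwargs": {"commands": [[3.6,-3,0,0,-0.3],[7.2,-6.1,0,0,-0.3],[10.8,-9.2,0,0,-0.3],[14.4,-12.2,0,0,-0.3],[14.4,-12.2,0,0,-0.3],[14.4,-12.2,0,0,-0.3],[14.4,-12.2,5,0,-0.3],[14.4,-12.2,10,0,-0.3],[14.4,-12.2,12.5,0,-0.3],[14.4,-12.2,12.5,0,-0.3],[14.4,-12.2,12.5,0,-0.3],[14.4,-12.2,12.5,0,1]]}}

```text
time_s: 13.65
eef_pos: [0.6777, -0.2042, 0.0211]
tool_rot: [3.141, -0.003, -0.001]
contact_force: [0.9, 0.4, 0.2]
gripper_width: 0.0424
```

{"fn": "send_rows", "kwargs": {"commands": [[0,0,0,0,1],[0,0,0,0,1],[0,0,0,0,1],[0,0,0,0,1],[0,0,0,0,1],[0,0,-5,0,1],[0,0,-10,0,1],[0,0,-12,0,1],[0,0,-12,0,1]]}}

```text
time_s: 14.55
eef_pos: [0.6788, -0.2038, 0.144]
tool_rot: [3.14, -0.007, -0.0]
contact_force: [0.8, -0.4, -1.6]
gripper_width: 0.0269
```

{"fn": "send_rows", "kwargs": {"commands": [[-2.2,4.2,0,0,1],[-4.4,8.4,0,0,1],[-6.6,12.6,0,0,1],[-6.6,12.6,0,0,1],[-6.6,12.6,0,0,1],[-6.6,12.6,5,0,1],[-6.6,12.6,10,0,1],[-6.6,12.6,11.6,0,1],[-6.6,12.6,11.6,0,1],[-6.6,12.6,11.6,0,1]]}}

```text
time_s: 15.55
eef_pos: [0.6114, -0.3279, 0.0229]
tool_rot: [-3.141, 0.0, 0.001]
contact_force: [1.2, 0.3, -0.6]
gripper_width: 0.0268
```

{"fn": "send_rows", "kwargs": {"commands": [[0,0,0,0,-0.2],[0,0,0,0,-0.2],[0,0,0,0,-0.2],[0,0,-5,0,-0.2],[0,0,-10,0,-0.2],[0,0,-12,0,-0.3],[0,0,-12,0,-0.3]]}}

```text
time_s: 16.25
eef_pos: [0.6124, -0.3301, 0.147]
tool_rot: [3.139, -0.005, -0.0]
contact_force: [0.5, 0.5, -0.0]
gripper_width: 0.0555
```

{"fn": "send_rows", "kwargs": {"commands": [[-1.5,-5,0,0,-0.3],[-3,-10,0,0,-0.3],[-4.5,-15,0,0,-0.3],[-6,-20,0,0,-0.3],[-6,-20.5,0,0,-0.3],[-6,-20.5,0,0,-0.3],[-6,-20.5,5,0,-0.3],[-6,-20.5,10,0,-0.3],[-6,-20.5,12.5,0,-0.3],[-6,-20.5,12.5,0,-0.3],[-6,-20.5,12.5,0,-0.3],[-6,-20.5,12.5,0,1]]}}

```text
time_s: 17.45
eef_pos: [0.5518, -0.125, 0.0195]
tool_rot: [3.141, -0.002, -0.001]
contact_force: [-0.6, 0.4, 0.5]
gripper_width: 0.0421
```

{"fn": "send_rows", "kwargs": {"commands": [[0,0,0,0,1],[0,0,0,0,1],[0,0,0,0,1],[0,0,0,0,1],[0,0,0,0,1],[0,0,-5,0,1],[0,0,-10,0,1],[0,0,-12,0,1],[0,0,-12,0,1]]}}

```text
time_s: 18.35
eef_pos: [0.5527, -0.1247, 0.1421]
tool_rot: [3.14, -0.007, -0.0]
contact_force: [0.5, -0.0, -1.9]
gripper_width: 0.0269
```

{"fn": "send_rows", "kwargs": {"commands": [[-0.5,4.1,0,0,1],[-1,8.2,0,0,1],[-1.4,12.3,0,0,1],[-1.4,12.3,0,0,1],[-1.4,12.3,0,0,1],[-1.4,12.3,5,0,1],[-1.4,12.3,10,0,1],[-1.4,12.3,11.6,0,1],[-1.4,12.3,11.6,0,1],[-1.4,12.3,11.6,0,1]]}}

```text
time_s: 19.35
eef_pos: [0.5368, -0.2457, 0.0213]
tool_rot: [-3.141, 0.001, 0.002]
contact_force: [-0.3, 0.5, -1.1]
gripper_width: 0.0267
```

{"fn": "send_rows", "kwargs": {"commands": [[0,0,0,0,-0.1],[0,0,0,0,-0.1],[0,0,0,0,-0.1],[0,0,-5,0,-0.1],[0,0,-10,0,-0.1],[0,0,-12,0,-0.3],[0,0,-12,0,-0.3]]}}

```text
time_s: 20.05
eef_pos: [0.5383, -0.2479, 0.1454]
tool_rot: [3.14, -0.005, -0.0]
contact_force: [-0.2, -0.7, -0.6]
gripper_width: 0.0554
```

{"fn": "send_rows", "kwargs": {"commands": [[2.5,-4,0,0,-0.3],[5,-8,0,0,-0.3],[7.5,-12,0,0,-0.3],[10.2,-16.1,0,0,-0.3],[10.2,-16.1,0,0,-0.3],[10.2,-16.1,0,0,-0.3],[10.2,-16.1,5,0,-0.3],[10.2,-16.1,10,0,-0.3],[10.2,-16.1,12.4,0,-0.3],[10.2,-16.1,12.4,0,-0.3],[10.2,-16.1,12.4,0,-0.3],[10.2,-16.1,12.4,0,1]]}}

```text
time_s: 21.25
eef_pos: [0.6397, -0.087, 0.0198]
tool_rot: [3.141, -0.002, -0.001]
contact_force: [0.5, -0.3, 0.4]
gripper_width: 0.0422
```

{"fn": "send_rows", "kwargs": {"commands": [[0,0,0,0,1],[0,0,0,0,1],[0,0,0,0,1],[0,0,0,0,1],[0,0,0,0,1],[0,0,-5,0,1],[0,0,-10,0,1],[0,0,-12,0,1],[0,0,-12,0,1]]}}

```text
time_s: 22.15
eef_pos: [0.6408, -0.0866, 0.1425]
tool_rot: [3.141, -0.007, -0.0]
contact_force: [1.3, -0.1, -0.6]
gripper_width: 0.0271
```

{"fn": "send_rows", "kwargs": {"commands": [[-3.6,3.1,0,0,1],[-7.2,6.3,0,0,1],[-10.8,9.4,0,0,1],[-14.4,12.6,0,0,1],[-17.9,15.7,0,0,1],[-17.9,15.7,0,0,1],[-17.9,15.7,0,0,1],[-17.9,15.7,5,0,1],[-17.9,15.7,10,0,1],[-17.9,15.7,11.6,0,1],[-17.9,15.7,11.6,0,1],[-17.9,15.7,11.6,0,1]]}}

```text
time_s: 23.35
eef_pos: [0.4603, -0.242, 0.0212]
tool_rot: [-3.141, 0.001, 0.002]
contact_force: [-0.6, 0.6, -0.7]
gripper_width: 0.0267
```

{"fn": "send_rows", "kwargs": {"commands": [[0,0,0,0,-0.1],[0,0,0,0,-0.1],[0,0,0,0,-0.1],[0,0,-5,0,-0.1],[0,0,-10,0,-0.1],[0,0,-15,0,-0.3],[0,0,-17,0,-0.3],[0,0,-17,0,-0.3]]}}

```text
time_s: 24.15
eef_pos: [0.4612, -0.2439, 0.1952]
tool_rot: [3.139, -0.005, -0.0]
contact_force: [0.3, 0.2, -0.5]
gripper_width: 0.0557
```

```bash
python3 - <<'E'
from h import *
st(); d=snap('top','top5.png'); P=cloud(d); caps(P)
f=d['image'][150:330,120:450,::-1]; cv2.imwrite('pics/c5.png',cv2.resize(f,None,fx=2.4,fy=2.4,interpolation=cv2.INTER_CUBIC))
E
```

```text
24.15 [ 0.4612 -0.2439  0.1952] [ 3.139 -0.005 -0.   ] 0.0557147830708173 [ 0.3  0.2 -0.5] [ 0.43  0.35 -0.08  1.87  0.03  0.91 -1.23]
[423. 202.] 133 [ 0.6135 -0.3278  0.0953]
[149. 227.] 68 [0.5336 0.347  0.0789]
[391. 231.] 127 [ 0.537  -0.2464  0.0952]
[420. 232.] 76 [ 0.5363 -0.322   0.0946]
[ 15. 258.] 816 [0.447  0.6303 0.1145]
[389. 264.] 93 [ 0.46   -0.2425  0.0954]
[ 46. 293.] 709 [0.3714 0.5688 0.1148]
[  5. 309.] 195 [0.3315 0.6488 0.1142]
```

View pics/c5.png

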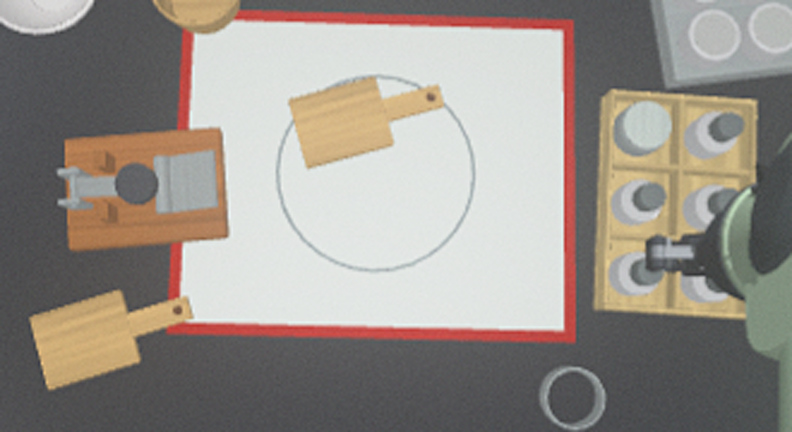

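Five bottles now stand upright in five cells, each cap at 0.095 m. Both boards are where they were, A at (341,122) and B at (85,340) in the crop. Next I'll move over board A's handle and check it with the wrist camera.

{"fn": "send_rows", "kwargs": {"commands": [[4.5,-6,0,-8.5,-0.3],[9,-12,0,-17,-0.3],[13.5,-18,0,-25.5,-0.3],[15,-20,0,-34,-0.3],[15,-20,0,-42.5,-0.3],[15,-20,0,-51,-0.3],[15,-20,0,-59.5,-0.3],[15,-20,0,-68,-0.3],[15,-20,0,-76.5,-0.3],[15,-20,0,-85,-0.3],[15,-20,0,-93.5,-0.3],[15,-20,0,-102,-0.3]]}}

```text
time_s: 25.4
eef_pos: [0.6091, -0.0431, 0.1903]
tool_rot: [-3.14, -0.001, 1.787]
contact_force: [0.1, 0.4, 0.3]
gripper_width: 0.0557
```

{"fn": "send_rows", "kwargs": {"commands": [[0,0,0,-4.2,-0.3],[0,0,0,-4.2,-0.3],[0,0,0,-4.2,-0.3]]}}

```text
time_s: 25.7
eef_pos: [0.6093, -0.0432, 0.1909]
tool_rot: [-3.14, -0.001, 1.851]
contact_force: [-0.6, -0.8, 0.2]
gripper_width: 0.0555
```

```bash
python3 - <<'E'
from h import *
st(); d=snap('wrist','w6.png')
E
```

```text
25.7 [ 0.6093 -0.0432  0.1909] [-3.140e+00 -1.000e-03  1.851e+00] 0.05554791247209675 [-0.6 -0.8  0.2] [ 0.35  0.55 -0.55  1.62  0.32  1.06 -0.01]
```

View pics/w6.png

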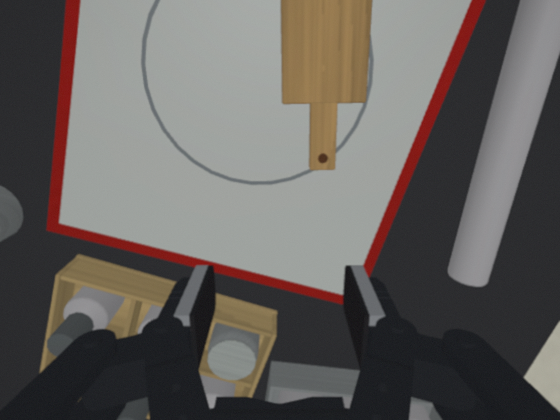

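```bash
python3 - <<'E'
from h import *
d=snap('wrist')
h=ray(d,[(309,169),(334.5,169),(310,103),(337,102),(282,102),(367,101)],0.012)[:,:2]; print(h.round(4).tolist())
tip=(h[0]+h[1])/2; base=(h[2]+h[3])/2; a=base-tip; a/=np.linalg.norm(a); e=h[4]-h[5]
print('yaw',np.degrees(np.arctan2(a[1],a[0])),np.degrees(np.arctan2(e[1],e[0]))-90,'L',np.linalg.norm(base-tip),'grip',tip+a*.0325,base-a*.0325)
E
```

```text
[[0.6379, -0.038], [0.6625, -0.0309], [0.6196, 0.0232], [0.6438, 0.0311], [0.5939, 0.0168], [0.6707, 0.0397]]
yaw 106.76253998718184 -253.3803477016861 L 0.06431004166226174 grip [ 0.64084669 -0.00331511] [ 0.64104568 -0.00397575]
```

{"fn": "send_rows", "kwargs": {"commands": [[2.9,4.1,0,-0.5,-0.2],[2.9,4.1,0,-0.5,-0.2],[2.9,4.1,5,-0.5,-0.2],[2.9,4.1,10,-0.5,-0.2],[2.9,4.1,15,-0.5,-0.2],[2.9,4.1,20,-0.5,-0.2],[2.9,4.1,20,-0.5,-0.2],[2.9,4.1,20,-0.5,-0.2],[2.9,4.1,20,-0.5,-0.2]]}}

```text
time_s: 26.7
eef_pos: [0.6428, -0.0036, -0.0052]
tool_rot: [3.138, 0.001, 1.862]
contact_force: [0.4, 0.0, 0.7]
gripper_width: 0.0515
```

```bash
python3 - <<'E'
from h import *
st(); d=snap('wrist','w7.png')
E
```

```text
26.7 [ 0.6428 -0.0036 -0.0052] [3.138e+00 1.000e-03 1.862e+00] 0.05146344974290809 [0.4 0.  0.7] [ 0.2   0.83 -0.45  1.66  0.48  0.76 -0.18]
```

View pics/w7.png

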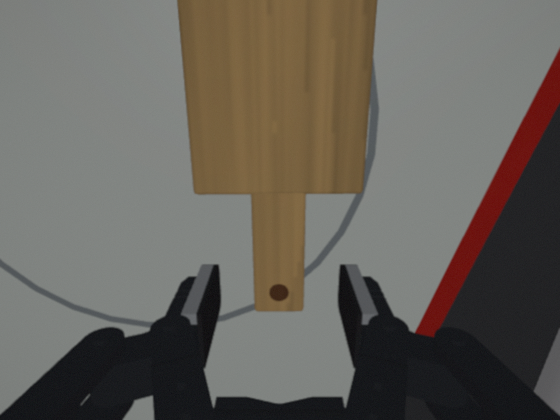

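{"fn": "send_rows", "kwargs": {"commands": [[0,0,1.5,0,-0.2],[0,0,2.8,0,-0.2],[0,0,2.8,0,-0.2],[0,0,2.8,0,-0.2],[0,0,2.8,0,1],[0,0,2.8,0,1],[0,0,2.8,0,1],[0,0,2.8,0,1],[0,0,2.8,0,1],[0,0,2.8,0,1]], "force": 90}}

```text
time_s: 27.75
eef_pos: [0.6415, -0.0039, -0.0353]
tool_rot: [3.141, 0.0, 1.862]
contact_force: [-1.9, 0.5, 7.5]
gripper_width: 0.0232
```

{"fn": "send_rows", "kwargs": {"commands": [[0,0,-2,0,1],[0,0,-5,0,1],[0,0,-7,0,1],[2,-1.4,-7,2.7,1],[4,-2.8,-7,5.4,1],[6,-4.2,-7,8,1],[8,-5.7,-7,10.7,1],[8,-5.7,-7,10.7,1],[8,-5.7,-7,10.7,1],[8,-5.7,-7,10.7,1]]}}

```text
time_s: 28.75
eef_pos: [0.5641, 0.0557, 0.0341]
tool_rot: [3.141, 0.0, 1.675]
contact_force: [0.2, -0.3, -0.5]
gripper_width: 0.0232
```

```bash
python3 - <<'E'
from h import *
st(); d=snap('top'); e=snap('scene')
t=cv2.resize(d['image'][185:265,130:290,::-1],None,fx=4.9,fy=4.9,interpolation=cv2.INTER_CUBIC)[:,:790]
cv2.imwrite('pics/c8.png',t)
cv2.imwrite('pics/s8.png',cv2.resize(e['image'][180:380,220:510,::-1],None,fx=2.7,fy=2.7,interpolation=cv2.INTER_CUBIC))
P=cloud(d);m=(P[...,2]>.04)&(P[...,2]<.1)&(P[...,1]>.04)&(P[...,1]<.2)&(P[...,0]>.48)&(P[...,0]<.64)
print(len(P[m])); q=P[m]; A=np.c_[q[:,:2],np.ones(len(q))]
for y in np.arange(.05,.2,.015):
  k=q[abs(q[:,1]-y)<.0075]; print(y.round(3),len(k),np.nanmedian(k[:,2]).round(4) if len(k) else '')
E
```

```text
28.75 [0.5641 0.0557 0.0341] [3.141 0.    1.675] 0.023195464602609538 [ 0.2 -0.3 -0.5] [ 0.1   0.68 -0.43  1.86  0.42  0.69 -0.47]
971
0.05 0 
0.065 0 
0.08 12 0.0803
0.095 54 0.0806
0.11 80 0.0811
0.125 130 0.0807
0.14 178 0.0811
0.155 207 0.0807
0.17 199 0.0808
0.185 111 0.0807
0.2 0
```

View pics/c8.png

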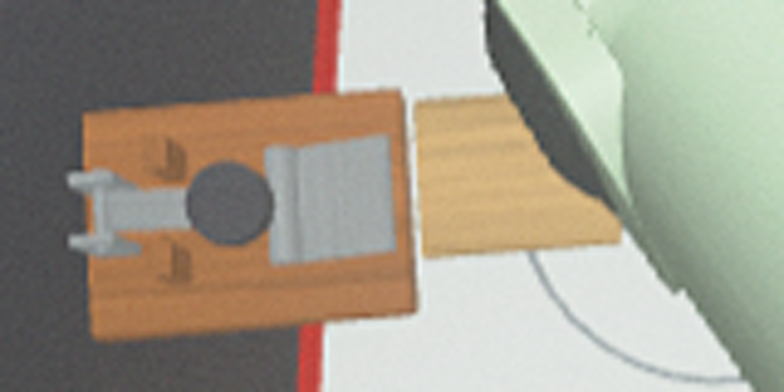

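```bash
python3 - <<'E'
from h import *
d=snap('top')
c=lambda L:[(130+(u+.5)/4.9-.5,185+(v+.5)/4.9-.5) for u,v in L]
b=ray(d,c([(414,101),(424,258),(500,97),(615,243)]),.081)[:,:2]; r=ray(d,c([(402,90),(416,312),(83,114),(94,340)]),.025)[:,:2]
print(b.round(4).tolist(),r.round(4).tolist())
an=lambda v:np.degrees(np.arctan2(v[1],v[0]))
print('board yaw',an(b[0]-b[1])+90,an(b[0]-b[2]),an(b[1]-b[3]),'rack yaw',an(r[0]-r[1])+90,an(r[2]-r[0]),an(r[3]-r[1]))
bm=(b[0]+b[1])/2; rf=(r[0]+r[1])/2; rb=(r[2]+r[3])/2; a=(rb-rf)/np.linalg.norm(rb-rf)
print('axis',an(a),'len',np.linalg.norm(rb-rf),'front gap',a@(rf-bm),'lateral (rack y)',np.array([-a[1],a[0]])@(bm-rf))
E
```

```text
[[0.5916, 0.1894], [0.5126, 0.1809], [0.5948, 0.1464], [0.5224, 0.0863]] [[0.6073, 0.2032], [0.4901, 0.1906], [0.59, 0.37], [0.4715, 0.3562]]
board yaw 96.16075407402053 94.24461477827114 95.95493357754322 rack yaw 96.16934372087091 95.92596465945577 96.3956967690904
axis 96.16011702997605 len 0.16715127063317547 front gap 0.0120523193521007 lateral (rack y) -0.002139756852028183
```

{"fn": "send_rows", "kwargs": {"commands": [[0,-0.2,2,0,1],[0,-0.2,4,0,1],[0,-0.2,4,0,1],[0,-0.2,4,0,1],[1,-0.2,4,0,1],[2,-0.2,4,0,1],[3,-0.2,4,0,1],[4,-0.2,4,0,1],[4,-0.2,4,0,1]]}}

```text
time_s: 29.8
eef_pos: [0.557, 0.098, -0.0059]
tool_rot: [3.141, -0.001, 1.678]
contact_force: [1.3, -0.3, -2.3]
gripper_width: 0.0229
```

{"fn": "send_rows", "kwargs": {"commands": [[1,0,0.1,0,1],[2,0,0.2,0,1],[3,0,0.3,0,1],[4,0,0.3,0,1],[5,0,0.3,0,1],[6,0,0.3,0,1],[7,0,0.3,0,1],[7,0,0.3,0,1]]}}

```text
time_s: 30.6
eef_pos: [0.5497, 0.1678, -0.009]
tool_rot: [3.141, -0.001, 1.678]
contact_force: [-0.8, 0.7, -1.8]
gripper_width: 0.0234
```

{"fn": "send_rows", "kwargs": {"commands": [[0.4,0,0,0,1],[0.8,0,0,0,1],[1.2,0,0,0,1],[1.2,0,0,0,1]]}}

```text
time_s: 31.0
eef_pos: [0.5487, 0.1782, -0.0091]
tool_rot: [3.141, -0.001, 1.676]
contact_force: [-0.0, 1.6, -1.9]
gripper_width: 0.023
```

{"fn": "send_rows", "kwargs": {"commands": [[0.2,0,0,0,1],[0.4,0,0,0,1],[0.4,0,0,0,1]]}}

```text
time_s: 31.3
eef_pos: [0.5485, 0.1796, -0.0092]
tool_rot: [-3.141, 0.002, 1.674]
contact_force: [2.8, -8.2, -1.9]
gripper_width: 0.0231
```

{"fn": "send_rows", "kwargs": {"commands": [[0.2,0,0,0,1],[0.4,0,0,0,1],[0.4,0,0,0,1]]}}

```text
time_s: 31.6
eef_pos: [0.5487, 0.1797, -0.0095]
tool_rot: [-3.14, 0.007, 1.672]
contact_force: [5.7, -26.2, -0.9]
gripper_width: 0.023
```

{"fn": "send_rows", "kwargs": {"commands": [[-0.5,0,0,0,1],[-0.5,0,0,0,-0.2],[-0.5,0,0,0,-0.2],[-0.5,0,0,0,-0.2],[-0.5,0,0,0,-0.2],[-0.5,0,-4,0,-0.2],[-0.5,0,-8,0,-0.2],[-0.5,0,-12,0,-0.2]]}}

```text
time_s: 32.4
eef_pos: [0.5479, 0.1807, 0.1123]
tool_rot: [-3.141, -0.0, 1.676]
contact_force: [0.2, 0.0, 0.9]
gripper_width: 0.0512
```

{"fn": "send_rows", "kwargs": {"commands": [[0,-4,0,-2,-0.2],[1,-8,0,-4,-0.2],[3.5,-11,0,-7,-0.2],[7,-13.6,0,-11.7,-0.2],[9,-13.6,0,-11.7,-0.2],[9,-13.6,0,-11.7,-0.2],[9,-13.6,0,-11.7,-0.2]]}}

```text
time_s: 33.1
eef_pos: [0.4037, 0.2557, 0.1109]
tool_rot: [3.142, 0.0, 1.88]
contact_force: [0.5, -0.6, -0.6]
gripper_width: 0.0511
```

```bash
python3 - <<'E'
from h import *
st(); a=snap('wrist'); d=snap('top')
o=np.zeros((600,800,3),np.uint8)
o[:315,:420]=cv2.resize(a['image'][:,:,::-1],(420,315))
o[320:560,:480]=cv2.resize(d['image'][185:265,130:290,::-1],None,fx=3,fy=3,interpolation=cv2.INTER_CUBIC)
cv2.imwrite('pics/m9.png',o); cv2.imwrite('pics/w9.png',a['image'][:,:,::-1]); np.savez('w9.npz',**{k:v for k,v in a.items()})
E
```

```text
33.1 [0.4037 0.2557 0.1109] [3.142 0.    1.88 ] 0.05113139926142714 [ 0.5 -0.6 -0.6] [-0.25  0.46 -0.56  2.03  0.35  0.74 -0.72]
```

View pics/m9.png

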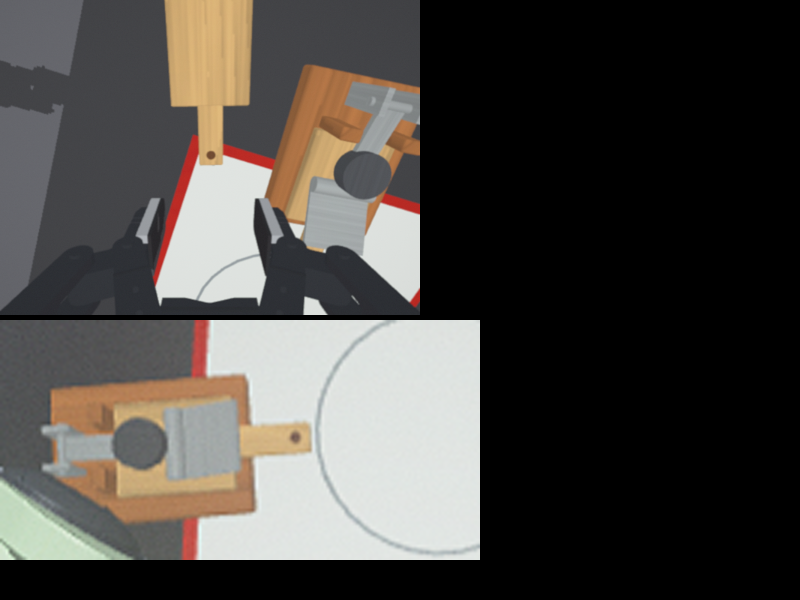

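Board A is home and straight, with its blade against both posts. In the wrist view, B's handle runs from about (280,140) to (281,219) in full-frame pixels.

```bash
python3 - <<'E'
from h import *
d=np.load('w9.npz')
h=ray(d,[(265.5,218.5),(297.5,219),(263.5,140),(296.5,140),(229,140.5),(333,139)],0.012)[:,:2]
tip=(h[0]+h[1])/2; base=(h[2]+h[3])/2; a=base-tip; L=np.linalg.norm(a); a/=L; e=h[4]-h[5]
g=(tip+base)/2
s=bot.sense(); p=s['tool_rot'][2]; D=g-s['eef_pos'][:2]; x=np.array([np.cos(p),np.sin(p)]); y=np.array([np.sin(p),-np.cos(p)])
print('yaw',np.degrees(np.arctan2(a[1],a[0])),np.degrees(np.arctan2(e[1],e[0]))+90,'L',L,'w',np.linalg.norm(h[0]-h[1]),'grip',g,'tool move cm',100*D@x,100*D@y,'psi',np.degrees(p))
E
```

```text
yaw 108.84003093385321 -71.48597483369946 L 0.06410813271659987 w 0.026107853787679765 grip [0.40188291 0.26251485] tool move cm 0.7942227552599904 0.02736612293164694 psi 107.63222077913744
```

{"fn": "send_rows", "kwargs": {"commands": [[0.6,0,0,-0.9,-0.2],[0.6,0,5,-0.9,-0.2],[0.6,0,10,-0.9,-0.2],[0.6,0,13,-0.9,-0.2],[0.6,0,14.6,-0.9,-0.2],[0.6,0,14.6,-0.9,-0.2],[0.6,0,14.6,-0.9,-0.2],[0.6,0,14.6,-0.9,1],[0.6,0,14.6,-0.9,1],[0.6,0,14.6,-0.9,1],[0.6,0,14.6,-0.9,1],[0.6,0,14.6,-0.9,1]]}}

```text
time_s: 34.4
eef_pos: [0.4026, 0.2617, -0.0337]
tool_rot: [3.14, -0.0, 1.895]
contact_force: [-3.5, -2.4, 19.6]
gripper_width: 0.0228
```

{"fn": "send_rows", "kwargs": {"commands": [[0,0,0,0,1],[0,0,-3,0,1],[0,0,-7,0,1],[0,0,-11,0,1],[0,0,-11,0,1],[0,0,-11,0,1]]}}

```text
time_s: 35.0
eef_pos: [0.4028, 0.2613, 0.0761]
tool_rot: [3.139, -0.0, 1.895]
contact_force: [0.6, -1.2, -1.2]
gripper_width: 0.0229
```

{"fn": "send_rows", "kwargs": {"commands": [[-4,0,0,0,1],[-8,0.5,0,1,1],[-12,2,0,3,1],[-16,4,0,6,1],[-20,6,0,9,1],[-23,7.5,0,12.5,1],[-24.6,8.5,0,12.5,1],[-24.6,8.5,0,12.5,1],[-24.6,8.5,0,12.5,1],[-24.6,8.5,0,12.5,1]]}}

```text
time_s: 36.0
eef_pos: [0.56, 0.0562, 0.0745]
tool_rot: [-3.141, -0.0, 1.679]
contact_force: [0.2, 0.5, -1.0]
gripper_width: 0.0225
```

```bash
python3 - <<'E'
from h import *
st(); d=snap('top'); np.savez('t10.npz',**d)
t=cv2.resize(d['image'][185:265,130:290,::-1],None,fx=4.9,fy=4.9,interpolation=cv2.INTER_CUBIC)
cv2.imwrite('pics/c10.png',t)
P=cloud(d);m=(P[...,2]>.08)&(P[...,2]<.15)&(P[...,1]>.07)&(P[...,1]<.2)&(P[...,0]>.48)&(P[...,0]<.64)
q=P[m]
for y in np.arange(.08,.2,.02):
  k=q[abs(q[:,1]-y)<.01]; print(y.round(3),len(k),np.nanmedian(k[:,2]).round(4) if len(k) else '')
m=(P[...,1]>.135)&(P[...,1]<.155)&(abs(P[...,0]-.552)<.02);
E
```

```text
36.0 [0.56   0.0562 0.0745] [-3.141 -0.     1.679] 0.022485433255114682 [ 0.2  0.5 -1. ] [ 0.13  0.61 -0.46  1.85  0.38  0.77 -0.43]
0.08 11 0.1172
0.1 99 0.1196
0.12 152 0.1194
0.14 265 0.1194
0.16 285 0.1194
0.18 235 0.1191
```

View pics/c10.png

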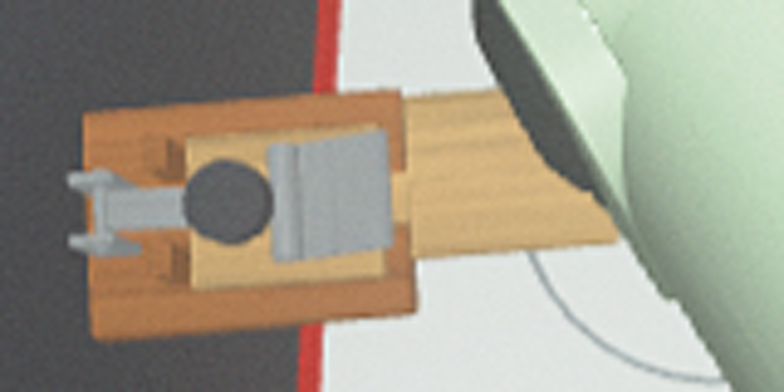

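```bash
python3 - <<'E'
from h import *
d=np.load('t10.npz')
c=lambda L:[(130+(u+.5)/4.9-.5,185+(v+.5)/4.9-.5) for u,v in L]
b=ray(d,c([(403,100),(412,258),(480,94),(615,242)]),.1193)[:,:2]; f=ray(d,c([(187,139),(193,289)]),.037)[:,:2]
an=lambda v:np.degrees(np.arctan2(v[1],v[0]))
print(b.round(4).tolist(),f.round(4).tolist(),'yaw',an(b[0]-b[1])+90,an(b[0]-b[2]),an(b[1]-b[3]),'board1 yaw',an(f[0]-f[1])+90)
rf=np.array([.5487,.1969]);a=np.array([np.cos(np.radians(96.1)),np.sin(np.radians(96.1))]);n=np.array([-a[1],a[0]])
for q in(b,f): m=(q[0]+q[1])/2; print('rack x of front',-.068+a@(m-rf),'lat',n@(m-rf))
E
```

```text
[[0.5852, 0.1898], [0.5085, 0.182], [0.5891, 0.1527], [0.5186, 0.0851]] [[0.5762, 0.3119], [0.4982, 0.304]] yaw 95.8290830040922 96.07745846233044 95.97234090348455 board1 yaw 95.75976277445086
rack x of front -0.07875928598790256 lat 0.0030449199808095196
rack x of front 0.04366372279830148 lat -0.00035571245175238496
```

{"fn": "send_rows", "kwargs": {"commands": [[0,0.3,4,0,1],[0,0.3,6.7,0,1],[0,0.3,6.7,0,1],[0,0.3,6.7,0,1],[1,0.3,6.7,0,1],[2,0.3,6.7,0,1],[3,0.3,6.7,0,1],[4,0.3,6.7,0,1],[4,0.3,6.7,0,1]], "force": 110}}

```text
time_s: 36.95
eef_pos: [0.5595, 0.0976, 0.0082]
tool_rot: [3.141, -0.001, 1.679]
contact_force: [-1.0, -1.4, -1.0]
gripper_width: 0.0218
```

{"fn": "send_rows", "kwargs": {"commands": [[1,0,0,0,1],[2,0,0.1,0,1],[3,0,0.1,0,1],[4,0,0.1,0,1],[5,0,0.1,0,1],[6,0,0.2,0,1],[7,0,0.2,0,1],[7,0,0.2,0,1]]}}

```text
time_s: 37.75
eef_pos: [0.5519, 0.1673, 0.0059]
tool_rot: [3.141, -0.001, 1.679]
contact_force: [0.3, 0.5, -2.5]
gripper_width: 0.0222
```

{"fn": "send_rows", "kwargs": {"commands": [[0.4,0,0,0,1],[0.8,0,0,0,1],[1.2,0,0,0,1],[1.4,0,0,0,1],[1.4,0,0,0,1]]}}

```text
time_s: 38.25
eef_pos: [0.5507, 0.1795, 0.0059]
tool_rot: [3.141, -0.0, 1.678]
contact_force: [0.4, 1.3, -2.6]
gripper_width: 0.0224
```

{"fn": "send_rows", "kwargs": {"commands": [[0.2,0,0,0,1],[0.4,0,0,0,1],[0.4,0,0,0,1]]}}

```text
time_s: 38.55
eef_pos: [0.5507, 0.1801, 0.0057]
tool_rot: [-3.141, 0.004, 1.675]
contact_force: [3.7, -12.7, -2.1]
gripper_width: 0.0218
```

{"fn": "send_rows", "kwargs": {"commands": [[0.2,0,0,0,1],[0.3,0,0,0,1],[0.3,0,0,0,1]]}}

```text
time_s: 38.85
eef_pos: [0.5508, 0.1801, 0.0055]
tool_rot: [-3.14, 0.007, 1.674]
contact_force: [5.9, -24.8, -1.4]
gripper_width: 0.0225
```

{"fn": "send_rows", "kwargs": {"commands": [[-0.4,0,0,0,1],[-0.4,0,0,0,-0.2],[-0.4,0,0,0,-0.2],[-0.4,0,0,0,-0.2],[-0.4,0,0,0,-0.2],[-0.4,0,-4,0,-0.2],[-0.4,0,-8,0,-0.2],[-0.4,0,-13,0,-0.2],[-5,0,-16,0,-0.2],[-9,3,-16,0,-0.2],[-14,6,-16,0,-0.2],[-18,6,-16,0,-0.2]]}}

```text
time_s: 40.05
eef_pos: [0.6307, 0.0132, 0.1662]
tool_rot: [3.14, -0.001, 1.678]
contact_force: [-0.1, 0.1, -1.1]
gripper_width: 0.0513
```

{"fn": "send_rows", "kwargs": {"commands": [[-4,0,0,0,-0.2],[-8,0,0,0,-0.2],[-8,0,0,0,-0.2],[-8,0,0,0,-0.2]]}}

```text
time_s: 40.45
eef_pos: [0.6371, -0.0663, 0.1658]
tool_rot: [-3.141, -0.0, 1.676]
contact_force: [0.6, 1.7, 0.2]
gripper_width: 0.051
```

```bash
python3 - <<'E'
from h import *
st(); d=snap('top','top11.png'); e=snap('scene'); np.savez('t11.npz',**d)
t=cv2.resize(d['image'][180:290,130:240,::-1],(400,400),interpolation=cv2.INTER_CUBIC)
s=cv2.resize(e['image'][230:370,300:500,::-1],(396,277),interpolation=cv2.INTER_CUBIC)
w=cv2.resize(d['image'][150:330,120:450,::-1],(366,200))
o=np.zeros((600,800,3),np.uint8);o[:400,:400]=t;o[:277,404:]=s;o[400:,:366]=w
s2=cv2.resize(e['image'][80:230,130:340,::-1],(396,283),interpolation=cv2.INTER_CUBIC);o[300:583,404:]=s2
cv2.imwrite('pics/m11.png',o); caps(cloud(d))
E
```

```text
40.45 [ 0.6371 -0.0663  0.1658] [-3.141 -0.     1.676] 0.05095964232999755 [0.6 1.7 0.2] [ 0.31  0.61 -0.46  1.57  0.3   1.04 -0.12]
[203. 223.] 255 [0.5499 0.209  0.0858]
[175. 225.] 254 [0.5413 0.2815 0.0823]
[149. 227.] 73 [0.5336 0.3465 0.0792]
[ 15. 258.] 820 [0.4469 0.6301 0.1148]
[ 47. 293.] 691 [0.3714 0.5684 0.1145]
[  5. 309.] 197 [0.3316 0.6487 0.1141]
```

View pics/m11.png

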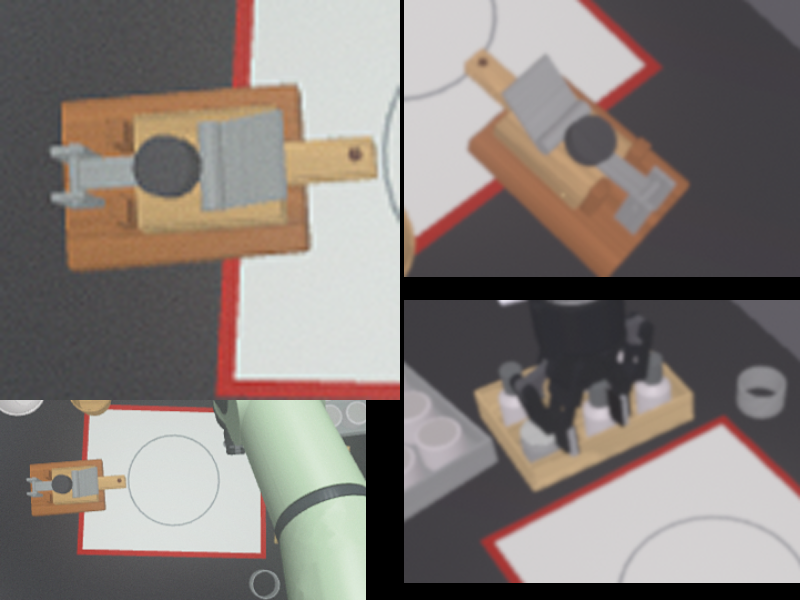

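```bash
python3 - <<'E'
from h import *
d=np.load('t11.npz'); s=400/110
c=lambda L:[(130+(u+.5)/s-.5,180+(v+.5)/s-.5) for u,v in L]
f=ray(d,c([(134,115),(139,233)]),.049)[:,:2]; h=ray(d,c([(375,157)]),.049)[0,:2]
rf=np.array([.5487,.1969]);a=np.array([np.cos(np.radians(96.1)),np.sin(np.radians(96.1))]);n=np.array([-a[1],a[0]])
m=f.mean(0); ax=m-h
print('front',-.068+a@(m-rf),'lat',n@(m-rf),'handle end',-.068+a@(h-rf),n@(h-rf),'yaw',np.degrees(np.arctan2(ax[1],ax[0])))
P=cloud(d)
for x0,x1 in((-.115,-.07),(-.05,0.03)):
  for l0,l1 in((-.01,.01),(.033,.039),(-.039,-.033)):
    X=(P[...,:2]-rf)@a-.068; Y=(P[...,:2]-rf)@n; k=(X>x0)&(X<x1)&(Y>l0)&(Y<l1); print(x0,l0,k.sum(),np.nanmedian(P[k][:,2]).round(4))
print('crate at t10'); caps(cloud(np.load('t10.npz')))
E
```

```text
front 0.04397375906190237 lat -0.0008712492248014584 handle end -0.12053787551802089 0.0007969626693389536 yaw 95.51901844706006
-0.115 -0.01 159 0.0488
-0.115 0.033 43 0.0012
-0.115 -0.039 43 0.002
-0.05 -0.01 257 0.0746
-0.05 0.033 112 0.0414
-0.05 -0.039 55 0.0496
crate at t10
[423. 202.] 133 [ 0.6134 -0.3276  0.0963]
[229. 222.] 664 [0.5504 0.1394 0.1171]
[176. 225.] 184 [0.5412 0.2816 0.0734]
[391. 231.] 128 [ 0.537  -0.2455  0.0952]
[423. 234.] 134 [ 0.5341 -0.3252  0.0953]
[ 15. 258.] 816 [0.4469 0.6308 0.1146]
[390. 262.] 133 [ 0.4617 -0.2422  0.0946]
[ 46. 293.] 700 [0.3716 0.5683 0.1149]
[421. 265.] 141 [ 0.4562 -0.3204  0.0942]
[  5. 309.] 193 [0.3316 0.6488 0.1143]
```

```bash
python3 -c "
from rig import bot
print(bot.sign_off())"
```

```text
the job is handed in; nothing more can be done
None
```

The job is done and handed in at about 40 s of the 192 s. All five bottles stand upright, one in each free crate cell. The two boards (no third was present) are stacked under the weighted arm, blade first, with the handles out of the front.

**Fingertip offset:** the real fingertips sit about 40 mm behind the reported TCP. The first two closes shut on air above a bottle without moving it. After I allowed for the offset, every grasp held on the first try.

**Bottles:** from a top view at 36 s, all five caps are at 0.094–0.096 m, centred to within about 3 mm of the cell centres. The arm hid part of the crate in the last picture, so I did not check the bottles again after the second board went in.

**Boards:**
- Both stalled against the stops with 25–26 N of push.
- The lower board's front edge read +43.7 mm while in place, and the upper one read +44.0 mm in the last view. Home is +45 mm, and the calibration is good to about 2 mm.
- Board yaws read 95.5–95.8°, against 96.1° for the rack.
- The upper handle's top is at 48.8 mm; two stacked boards on the bed should give 49 mm.
- One height reading near a blade edge (41 mm) was lower than the 49 mm expected. I took it to be pixels mixing the board and the bed at the edge, and did not look further.

The tin, rolling pin, cutter and tub were not touched, and the arm was clear of everything at hand-in.

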